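Tip spent cells through the sprung flap of the collection box

ROBOT

A 6-joint arm with a two-finger parallel gripper is mounted at the origin on a cart in front of the work surface, level with it; the furniture and walls round the work are solid. World frame = base frame: x ahead of the robot, y to its left, z up, the work surface at z = 0. Lengths are in m, angles in rad, forces in N, time in s.
With the tool pointing down it reaches from about 0.35 to 0.875 m from the base axis. Payload 4.2 kg.
Tool frame: the origin (TCP) lies midway between the tips of the shut fingers; the grasp point (between the pads) lies 19 mm behind it; z points along the fingers, y is the line along which they close (so a half turn about z gives the same grasp; the last joint's range is limited). The gripper opens to 87 mm and grips with 3 to 60 N. Pads are 19 mm wide; open, the fingers measure 117 mm over their backs; the gripper's body (75 mm by 190 mm) begins 51 mm behind the grasp point.
Start: joints at [1.491, 0.385, 0.008, 0, -1.194, -0.259], TCP at [0.208, 0.589, 0.223] pointing down, gripper open.
Joint ranges: [-3.14, 3.14], [-1.21, 2.06], [-1.07, 1.41], [-3.16, 2.05], [-2.99, -0.16], [-3.1, 3.1]. Speed limits (rad/s): [2.79, 2.79, 3.14, 3.14, 3.14, 3.14].

INTERFACE

Orientations are given as a unit quaternion [w, x, y, z].
In Python, from rig import env, eyes gives the robot as it stands.
- The arm moves only by the shell command python3 -m jog 'ROWS' [OPENING] [FORCE]. ROWS is JSON, one flat list of numbers, 4 for each row, row after row: the shift along the tool's x, y, z in units of 40 mm (1.0 is 40 mm), then the turn about the tool's z in degrees. In form: [dx, dy, dz, twist, dx, dy, dz, twist, ...]. A call has 1 to 8 rows; each row is the pose to reach, as a shift and turn from the pose commanded when the call began, along the tool's axes at that moment; what a row does not reach only later rows make up. A row lasts 1/12 s, in which the tool goes at most 41.7 mm and 7.16 degrees, less where a joint would pass 70% of its speed; a pose out of reach is approached as far as the arm can. A call with a gripper value outside its range is refused whole. OPENING is the closure in counts, from 0 (fully open) to 255 (shut), set as the call begins (- or left out, the last holds). The fingers move at their own pace and stop on an object; FORCE is the grip in N (left out, the last holds). Time passes only in rows, so rows that repeat a pose let the fingers close. It gives the time, the measured TCP pose, the force and the opening at its end, in the units of the state.
- env.read_state(): the state, without advancing time (a new reading comes with each control period).
- eyes.camera(name): name is "side" or "top" or "wrist"; returns a dict with "color" (384x512x3 uint8, blue, green, red), "z_map" (384x512 float32, m along the optical axis (not along the pixel's ray), 0 where there is no reading), "camera_matrix" (3x3 intrinsics, pixels), "R" (3x3) and "t" (3): a world point X has camera coordinates R X + t; the wrist camera has in their place "mount" (4x4, takes a point from camera to tool coordinates, whose origin is the TCP and whose axes are the flange's). Camera axes: x right, y down, z forward; pixel columns grow to the right and rows downward; lengths in m; the calibration is good to about 2 mm. The wrist camera is an equidistant fisheye: a pixel r from the principal point sees the ray r / f radians off the axis. A picture is of the moment at which its call begins: read the wrist's pose just before it.
- env.finish_job(): hands the job in, once; it reports no verdict.
The state is a dict: "clock": time; "joint_positions": joint angles; "qd": joint speeds; "joint_efforts": joint torques, N m; "position": TCP position; "eef_rot": TCP orientation; "wrist_force": force on the tool from outside, world axes, zero at the start; "torque": the same for the moment, N m; "grip_width": opening from 0.0 (shut) to 1.0 (fully open).
Only numpy, scipy, OpenCV 4.12 (cv2) and the standard library are available. Lean on these libraries where they do the work, as an engineer would, in place of code of your own. Each camera call takes 0.05 s, during which the arm holds its last target. There are 200 camera calls.

TASK

Empty the tray that holds the two spent battery cells into the grey cell collection box: press the box's sprung flap down with the front lip of the tray and tip the tray so that both cells roll through, with the gripper touching only the tray. Then stand the empty tray upright on the bench again, beside the box, with the flap sprung shut.

Things in the scene. Friction and masses are not known exactly. Their poses are not given: they have to be found in the camera images.
- tray: Bare-metal scoop tray with the two cells in it (an identical empty one stands nearby), 120 x 66 x 82 high, 0.16 kg. Origin: underside, 55 mm ahead of the rear wall; x to the open front lip, z up. Flat base x -55 to +8. Floor rises forward at 9 degrees: cells stay at the rear wall until it is tipped nose down by more; 40 to 45 degrees pours it. Side walls 26 high, 14 near the lip.
- tray_lip (a point): Middle of the lower edge of the tray's front lip, at (64, 0, 19) mm in the tray's frame; the lip is straight, 66 mm wide and 3 mm thick. Axes as the tray's.
- tray_grip (a point): Point to pinch, at (-18, 0, 70) mm in the tray's frame, in the tray's black grip bar, which runs along tray x above the tray: x -57 to +13, 14 thick in y, z 54 to 82 mm, free below. Pinch across tray y from above; fingertips no lower than 40 mm above the tray's underside clear the cells and walls. Axes as the tray's.
- cell_1: Spent battery cell, 14.5 diameter x 50 mm, steel with a black sleeve, 25 g, lying across the tray against its rear wall. Origin at its centre, y along its length. It rolls freely.
- cell_2: The second, identical cell, lying just in front of cell_1 in the tray. Origin at its centre, y along its length.
- cell_box: Grey hollow sheet-metal box screwed to the bench, 110 (x) x 130 (y) x 120 mm high, walls 4. Origin: centre of its underside, z up; +x is the pouring direction, the tray coming over its -x wall. Opening in its top: x -50 to +18, y -50 to +50, closed by a steel flap 96 wide, hinged along y at x -48, z 117 (beside the -x wall); the free end at x +17 swings down inside.
- flap_spot (a point): Where to press, on the shut flap: at (-6, 0, 120) mm in the box's frame, 42 mm past the hinge; axes as the box's. Tip the tray nose down more and more while its lip sinks here, to about 25 mm deep at 42 degrees: the flap is then 0.5 rad open, a chute for the cells. Tipped much less at that depth, the tray's underside strikes the -x wall.
- flap (a joint): Hinge of the flap: 0 is shut (flush with the top), grows as its free end swings down, stop at 1.0 rad. A spring shuts it: 0.06 Nm at 0, 0.12 Nm at 1.0 rad (2 to 3 N at the lip); the cells' weight does not open it.

How it is judged:
By the outcome, as a careful person would: the job done as asked, in the order asked, and still so for the second after the job is handed in, with the robot touching nothing.
It also fails if it takes over 59 s, if anything falls off the work surface, if the arm or the gripper's body presses on something with over 40 N, if the wrist force passes 120 N, or if a joint passes its speed limit or range.

## Working session

There is one attempt and no reset: what is moved stays moved. The work goes in short steps, Python scripts to look and compute and a shell command to move; the robot and the scene stay as the last step left them, time stands still between calls to the robot, and variables do not carry over. Pictures are saved under pics/ and viewed, on a budget of 10 in all, crops included, one or two more only if the job needs it, and the job is handed in when it is done.

```bash
ls; mkdir -p pics; python3 - <<'E'
from rig import env, eyes
import cv2,numpy as np
s=env.read_state(); print({k:np.round(v,3).tolist() for k,v in s.items()})
im=[]
for n in ("side","top"):
    c=eyes.camera(n); np.savez(f"pics/{n}0.npz",**c); im.append(c["color"]); print(n,c["camera_matrix"].tolist(),np.round(c["R"],3).tolist(),np.round(c["t"],3).tolist())
cv2.imwrite("pics/side0.png",im[0]);cv2.imwrite("pics/top0.png",im[1])
E
```

```text
pics
{'clock': 0.0, 'joint_positions': [1.491, 0.386, 0.007, -0.001, -1.194, -0.259], 'qd': [-0.001, 0.001, 0.0, 0.001, -0.0, 0.0], 'joint_efforts': [0.0, -39.066, 18.74, 4.22, 0.011, -0.0], 'position': [0.207, 0.589, 0.221], 'eef_rot': [0.001, 0.986, -0.169, -0.0], 'wrist_force': [-0.253, -0.418, -0.249], 'torque': [0.025, -0.018, -0.022], 'grip_width': 1.002}
side [[464.8622254032835, 0.0, 257.4011763007166], [0.0, 464.8622254032835, 196.0975961363292], [0.0, 0.0, 1.0]] [[-0.934, -0.357, 0.005], [-0.241, 0.619, -0.747], [0.264, -0.699, -0.664]] [0.427, 0.227, 0.894]
top [[397.5986611955057, 0.0, 258.21514393426594], [0.0, 397.5986611955057, 185.94770376551887], [0.0, 0.0, 1.0]] [[-0.01, -1.0, -0.007], [-0.991, 0.011, -0.136], [0.136, 0.005, -0.991]] [-0.06, 0.483, 0.906]
```

View pics/side0.png

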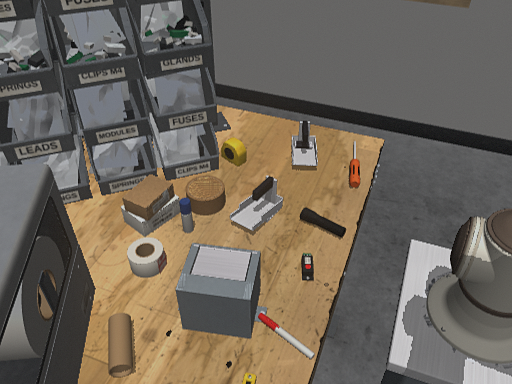

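View pics/top0.png

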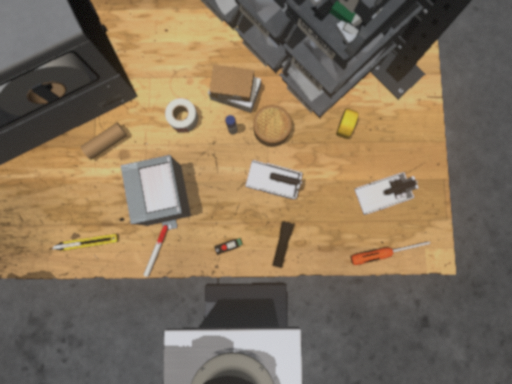

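The side view shows the box at (220,285) and two trays, at (257,208) and (305,150). In the top view the same things are at (155,190), (273,180) and (388,193). I'll enlarge both trays to see which one holds cells.

```bash
python3 - <<'E'
import cv2,numpy as np
s=cv2.imread("pics/side0.png");t=cv2.imread("pics/top0.png")
f=lambda i,x,y,w,h,k:cv2.resize(i[y:y+h,x:x+w],(w*k,h*k),interpolation=cv2.INTER_CUBIC)
a=np.hstack([f(s,225,170,66,66,4),f(s,275,115,66,66,4),f(s,170,235,100,66,2+0)[:0].reshape(0,0,3) if 0 else f(s,175,236,66,66,4)])
b=np.hstack([f(t,240,150,66,66,4),f(t,355,160,66,66,4),f(t,120,150,66,66,4)])
cv2.imwrite("pics/c1.png",np.vstack([a,b]))
E
```

```text
(no output)
```

View pics/c1.png

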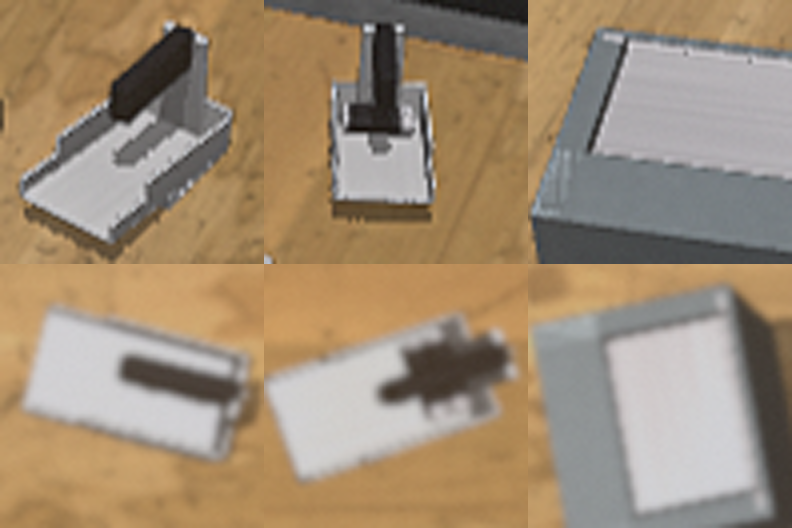

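Tray B (top view (388,193), side view (305,150)) holds the cells: dark cells show across it below the bar. The flap sits nearer the box's image-right edge in the top view, so the box's +x points image-left, roughly world +y.

```bash
cat > h.py <<'E'
import numpy as np,cv2
def load(n): return dict(np.load(f"pics/{n}.npz"))
def cloud(c):
    K=c["camera_matrix"];z=c["z_map"];v,u=np.mgrid[:384,:512]
    P=np.stack([(u-K[0,2])/K[0,0]*z,(v-K[1,2])/K[1,1]*z,z],-1)
    X=(P-c["t"])@c["R"]; X[z==0]=np.nan; return X
def ray(c,uv,h):
    K=c["camera_matrix"];uv=np.atleast_2d(uv).astype(float)
    d=np.c_[(uv-K[[0,1],[2,2]])/K[[0,1],[0,1]],np.ones(len(uv))]@c["R"];o=-c["R"].T@c["t"]
    return o+d*((h-o[2])/d[:,2])[:,None]
def tri(c1,p1,c2,p2):
    Ps=[c["camera_matrix"]@np.c_[c["R"],c["t"]] for c in(c1,c2)]
    X=cv2.triangulatePoints(*Ps,np.float64(p1),np.float64(p2)); return (X[:3]/X[3]).T.squeeze()
def rect(P):
    r=cv2.minAreaRect(np.float32(P)[:,:2]*1000); return np.round(r[0],1),np.round(r[1],1),round(r[2],1),np.round(cv2.boxPoints(r)).tolist()
E
python3 - <<'E'
from h import *
for n,bx,tr in(("top0",(105,140,200,235),(345,165,430,220)),("side0",(165,230,275,340),(285,110,330,175))):
    c=load(n);X=cloud(c);g=c["color"].astype(int);print(n, "bench z",np.nanmedian(X[240:270,300:340,2] if n=="top0" else X[300:330,280:320,2]))
    def m(b): M=np.zeros((384,512),bool);M[b[1]:b[3],b[0]:b[2]]=1;return M
    top=m(bx)&(X[...,2]>.105)&(X[...,2]<.135); print(" box top",top.sum(),np.nanmedian(X[top],0).round(4),rect(X[top]))
    fl=top&(g.min(-1)>160)
    k,_=cv2.findContours(fl.astype(np.uint8),0,2);k=max(k,key=cv2.contourArea)[:,0];print(" flap",fl.sum(),X[fl].mean(0).round(4),rect(ray(c,k,.12)))
    T=m(tr); bar=T&(g.max(-1)<75)&(X[...,2]>.06)&(X[...,2]<.1)
    print(" bar",bar.sum(),np.nanpercentile(X[bar][:,2],[5,50,95]).round(4),rect(X[bar]))
    t=T&(X[...,2]>.012)&(X[...,2]<.05)&(g.max(-1)>90); print(" tray",t.sum(),np.nanpercentile(X[t][:,2],[5,50,95]).round(4),rect(X[t]))
E
```

```text
top0 bench z 0.0003834970108502323
 box top 3084 [0.4666 0.1637 0.1196] (array([468.3, 164.9]), array([130.1, 110.8]), 11.8, [[393.0, 206.0], [416.0, 97.0], [543.0, 124.0], [521.0, 232.0]])
 flap 1381 [0.4719 0.1505 0.119 ] (array([470.7, 148.8]), array([94.5, 65.8]), 11.8, [[418.0, 171.0], [431.0, 107.0], [524.0, 126.0], [510.0, 191.0]])
 bar 153 [0.078  0.0816 0.0846] (array([ 470.9, -382.4]), array([13.4, 63.4]), 17.5, [[455.0, -354.0], [474.0, -415.0], [487.0, -411.0], [468.0, -350.0]])
 tray 993 [0.0128 0.0189 0.0344] (array([ 464.3, -363.1]), array([ 65.6, 124.6]), 18.2, [[414.0, -314.0], [453.0, -433.0], [515.0, -412.0], [476.0, -294.0]])
side0 bench z -0.001559170075320048
 box top 3882 [0.4631 0.1751 0.1176] (array([466.3, 167.5]), array([130.5, 113.2]), 11.7, [[391.0, 210.0], [414.0, 99.0], [542.0, 125.0], [519.0, 236.0]])
 flap 1495 [0.4694 0.1504 0.117 ] (array([468.8, 152.4]), array([94.5, 66.1]), 11.8, [[416.0, 175.0], [429.0, 110.0], [522.0, 130.0], [508.0, 194.0]])
 bar 110 [0.0625 0.0779 0.0812] (array([ 467.9, -381.8]), array([13.6, 69.5]), 19.2, [[450.0, -351.0], [473.0, -417.0], [486.0, -412.0], [463.0, -347.0]])
 tray 419 [0.0127 0.0184 0.0361] (array([ 460.8, -360.9]), array([ 65.9, 131.3]), 18.1, [[409.0, -309.0], [450.0, -434.0], [512.0, -413.0], [472.0, -288.0]])
```

Both views agree: box centre at about (0.4675, 0.166), heading 101.8°; tray B grip at about (0.4695, −0.380), heading 108.3°. The move interface only shifts and twists about the tool's z, with no pitch. I'll check its usage text before deciding how to tip the tray.

Tray B's floor rises at 9° from the rear while its base is flat only to x = +8, so there should be a step under the floor at x ≈ 8. That step can hook on the box's −x rim. The tool can't pitch, so I'll pivot the tray in the grip by pushing it forward against the rim. First I'll go to a place above the tray.

```bash
cat > g.py <<'E'
import sys,numpy as np
from rig import env
from scipy.spatial.transform import Rotation as R
def st():
    s=env.read_state();q=np.array(s["eef_rot"]);r=R.from_quat(q[[1,2,3,0]]);return s,np.array(s["position"]),r
if __name__=="__main__": # x y z heading_of_tool_x
    s,p,r=st();M=r.as_matrix();h=np.degrees(np.arctan2(M[1,0],M[0,0]))
    print("t",round(s["clock"],2),"p",p.round(4),"h",h.round(2),"zax",M[:,2].round(3),"F",np.round(s["wrist_force"],1),"grip",round(s["grip_width"],3),"q",np.round(s["joint_positions"],2))
    if len(sys.argv)>4:
        a=np.array(list(map(float,sys.argv[1:5])));print("units",(M.T@(a[:3]-p)/.04).round(3),"twist",round(h-a[3],2))
E
python3 -m jog '[0.8,0.5,-0.1,6.5, 1.6,0.95,-0.2,13, 2.4,1.4,-0.3,19.5, 3.2,1.9,-0.3,26, 4,2.4,-0.3,32.5, 4.8,2.8,-0.3,39, 5.6,3.3,-0.3,45.5, 6.4,3.7,-0.3,52]' 0
python3 g.py 0.4695 -0.380 0.17 -71.7
```

```text
clock: 0.77
position: [0.4004, 0.3627, 0.2343]
eef_rot: [0.0, 0.81, -0.586, -0.0]
wrist_force: [0.5, 1.0, -0.3]
grip_width: 0.999
t 0.77 p [0.4004 0.3627 0.2343] h -71.73 zax [-0.001 -0.001 -1.   ] F [ 0.5  1.  -0.3] grip 0.999 q [ 1.04  0.23 -0.18 -0.   -1.16 -0.72]
units [18.172  4.179  1.618] twist -0.03
```

```bash
python3 -m jog '[0.9,0.2,0,0, 1.8,0.4,0,0, 2.7,0.6,0,0, 3.6,0.8,0,0, 4.5,1,0,0, 5.4,1.25,0,0, 6.3,1.45,0,0, 7.2,1.65,0,0]'
python3 -m jog '[0.9,0.2,0,0, 1.8,0.4,0,0, 2.7,0.6,0,0, 3.6,0.8,0,0, 4.5,1,0,0, 5.4,1.25,0,0, 6.3,1.45,0,0, 7.2,1.65,0,0]'
python3 -m jog '[0.9,0.2,0.1,0, 1.8,0.4,0.3,0, 2.5,0.6,0.6,0, 3.1,0.7,0.8,0, 3.55,0.82,0.9,0, 3.75,0.87,1,0, 3.75,0.87,1,0]'
python3 - <<'E'
from g import *;from rig import eyes;import cv2
s,p,r=st();c=eyes.camera("wrist");np.savez("pics/w1.npz",p=p,M=r.as_matrix(),**c);cv2.imwrite("pics/w1.png",c["color"]);print(c["camera_matrix"].tolist(),np.round(c["mount"],3).tolist())
E
python3 g.py 0.4695 -0.380 0.052 -71.7
```

```text
clock: 1.43
position: [0.4286, 0.0689, 0.2344]
eef_rot: [0.0, 0.812, -0.583, -0.0]
wrist_force: [1.1, -0.8, -0.4]
grip_width: 1.001
clock: 2.1
position: [0.4579, -0.225, 0.2343]
eef_rot: [0.0, 0.812, -0.584, -0.0]
wrist_force: [1.3, 1.1, 1.2]
grip_width: 1.005
clock: 2.68
position: [0.4725, -0.3774, 0.1927]
eef_rot: [0.0, 0.811, -0.585, -0.002]
wrist_force: [-0.1, 0.0, -0.3]
grip_width: 1.001
[[297.3186396354542, 0.0, 255.8339656948513], [0.0, 297.3186396354542, 188.77154467112163], [0.0, 0.0, 1.0]] [[0.001, -0.958, -0.288, 0.08], [1.0, 0.001, 0.0, -0.0], [0.0, -0.288, 0.958, -0.163], [0.0, 0.0, 0.0, 1.0]]
t 2.73 p [ 0.4727 -0.3765  0.1935] h -71.49 zax [-0.002  0.001 -1.   ] F [-0.1  0.2  0.3] grip 0.999 q [-0.41  0.37 -0.09 -0.   -1.11  0.73]
units [0.064 0.099 3.538] twist 0.21
```

View pics/w1.png

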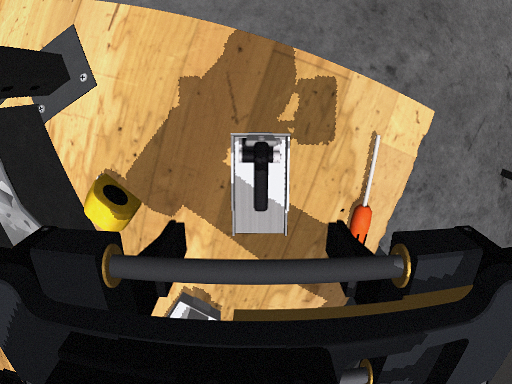

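The wrist view shows the tray with cells at (262,150) and its bar from (262,143) to (261,210), well aligned with the tool. I'll refine the bar line by casting rays.

```bash
python3 - <<'E'
import numpy as np,cv2
w=dict(np.load("pics/w1.npz"));K=w["camera_matrix"]
def wr(w,uv,h):
    d=np.atleast_2d(uv)-K[[0,1],[2,2]];r=np.hypot(*d.T);th=r/K[0,0]
    v=np.c_[d/r[:,None]*np.sin(th)[:,None],np.cos(th)]@w["mount"][:3,:3].T@w["M"].T
    o=w["p"]+w["M"]@w["mount"][:3,3];return o+v*((h-o[2])/v[:,2])[:,None]
g=w["color"].max(-1);b=np.zeros_like(g);b[165:215,245:280]=(g[165:215,245:280]<70)
k,_=cv2.findContours(b,0,1);k=max(k,key=cv2.contourArea)[:,0].astype(float)
P=wr(w,k,.082);r=cv2.minAreaRect(np.float32(P[:,:2]*1000));print("bar front part",r)
t=(w["color"].min(-1)>120).astype(np.uint8);t[:,:225]=0;t[:,300:]=0;t[:125]=0;t[240:]=0
ys,xs=np.nonzero(t);print(xs.min(),xs.max(),ys.min(),ys.max())
L=wr(w,[[236,233],[286,233]],.022);print("lip corners",L.round(4), np.linalg.norm(L[0]-L[1]),L.mean(0))
B=wr(w,[[261,210]],.082);print("bar front end",B)
E
```

```text
bar front part ((467.4057312011719, -376.9637451171875), (12.766785621643066, 45.254825592041016), 18.52604866027832)
230 289 133 235
lip corners [[ 0.4708 -0.2954  0.022 ]
 [ 0.4118 -0.315   0.022 ]] 0.062079031088465235 [ 0.44130592 -0.30521022  0.022     ]
bar front end [[ 0.45974015 -0.35567835  0.082     ]]
```

```bash
python3 -m jog '[0.05,0.07,0.6,0.1, 0.11,0.135,1.3,0.1, 0.11,0.135,2,0.1, 0.11,0.135,2.6,0.1, 0.11,0.135,3.1,0.1, 0.11,0.135,3.4,0.1, 0.11,0.135,3.54,0.1, 0.11,0.135,3.54,0.1]'
python3 -m jog '[0,0,0,0,0,0,0,0,0,0,0,0,0,0,0,0,0,0,0,0,0,0,0,0,0,0,0,0,0,0,0,0]' 255 20
python3 -m jog '[0,0,0,0,0,0,0,0,0,0,0,0,0,0,0,0]' 255 60
python3 g.py 0.469 -0.3825 0.051 -71.6
```

```text
clock: 3.4
position: [0.4693, -0.381, 0.0524]
eef_rot: [0.0, 0.812, -0.584, -0.001]
wrist_force: [0.7, 0.2, 0.3]
grip_width: 1.0
clock: 4.07
position: [0.4695, -0.3825, 0.053]
eef_rot: [-0.0, 0.811, -0.584, 0.0]
wrist_force: [0.6, 0.3, 0.0]
grip_width: 0.48
clock: 4.4
position: [0.4695, -0.3824, 0.0529]
eef_rot: [0.0, 0.812, -0.584, -0.0]
wrist_force: [-0.4, -0.2, -0.7]
grip_width: 0.171
t 4.4 p [ 0.4695 -0.3824  0.0529] h -71.51 zax [-0.  0. -1.] F [-0.4 -0.2 -0.7] grip 0.171 q [-0.42  0.52 -0.25 -0.   -0.81  0.74]
units [-0.002  0.013  0.048] twist 0.09
```

```bash
python3 -m jog '[0,0,0,0,0,0,0,0, 0,0,-0.05,0, 0,0,-0.2,0, 0,0,-0.45,0, 0,0,-0.85,0, 0,0,-1.35,0, 0,0,-1.9,0]'
python3 -m jog '[0,0,-0.6,0, 0,0,-1.2,0, 0,0,-1.8,0, 0,0,-2.4,0, 0,0,-2.9,0, 0,0,-3.3,0, 0,0,-3.5,0, 0,0,-3.5,0]'
python3 - <<'E'
from rig import eyes;import cv2,numpy as np
c=eyes.camera("side");np.savez("pics/s2.npz",**c);cv2.imwrite("pics/s2.png",cv2.resize(c["color"][20:220,230:430],None,fx=3,fy=3,interpolation=cv2.INTER_CUBIC))
E
python3 g.py 0.469 -0.3825 0.051 -71.6
```

```text
clock: 5.07
position: [0.4692, -0.3821, 0.1299]
eef_rot: [0.0, 0.812, -0.584, -0.001]
wrist_force: [0.3, -0.5, -2.7]
grip_width: 0.152
clock: 5.73
position: [0.4703, -0.3829, 0.272]
eef_rot: [-0.0, 0.812, -0.584, 0.003]
wrist_force: [0.5, -0.7, -2.3]
grip_width: 0.157
t 5.78 p [ 0.4697 -0.3823  0.2699] h -71.52 zax [ 0.002 -0.    -1.   ] F [ 0.4 -0.2 -2.1] grip 0.154 q [-0.42  0.32  0.03 -0.   -1.28  0.74]
units [-0.007  0.027  5.472] twist 0.08
```

View pics/s2.png

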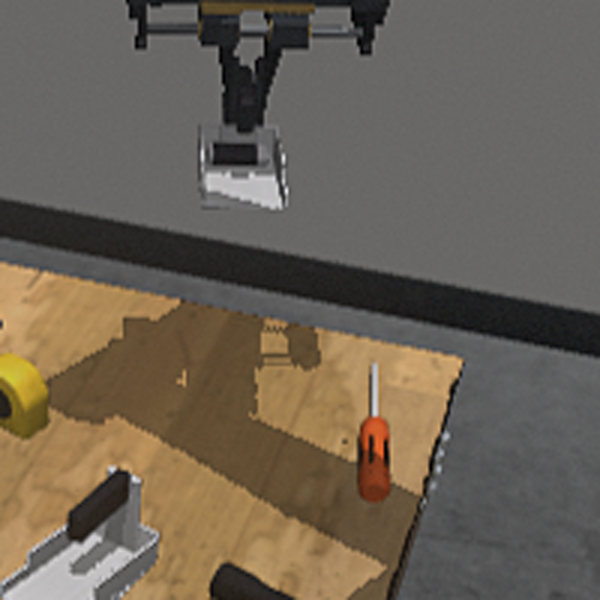

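The tray hangs level (lifted tray at about (240,170) in the crop) with the dark cells still at its rear wall. I'll carry it gently to a staging point in front of the box's −x wall, with small accelerations so the cells stay put.

```bash
python3 -m jog '[-0.09,-0.04,0,0, -0.28,-0.11,0,0.5, -0.56,-0.22,0,1, -0.93,-0.36,0,1.5, -1.3,-0.5,0,2, -1.68,-0.65,0,2.5, -2.05,-0.8,0,3, -2.42,-0.94,0,3.5]'
python3 -m jog '[-0.37,-0.12,0,0.4, -0.75,-0.24,0,0.8, -1.12,-0.36,0,1.2, -1.5,-0.48,0,1.6, -1.87,-0.6,0,2, -2.24,-0.72,0,2.4, -2.62,-0.84,0,2.8, -3,-0.96,0,3.2]'
python3 g.py 0.4905 0.0534 0.25 -78.2
```

```text
clock: 6.45
position: [0.4739, -0.277, 0.2676]
eef_rot: [0.0, 0.793, -0.609, -0.001]
wrist_force: [0.2, -0.3, -2.0]
grip_width: 0.158
clock: 7.12
position: [0.4797, -0.1514, 0.2678]
eef_rot: [0.001, 0.776, -0.631, -0.001]
wrist_force: [-0.7, 0.7, -1.4]
grip_width: 0.157
t 7.12 p [ 0.4797 -0.1514  0.2678] h -78.24 zax [-0.002  0.    -1.   ] F [-0.7  0.7 -1.4] grip 0.157 q [ 0.02  0.15 -0.21 -0.   -1.22  0.19]
units [-4.958 -1.309  0.446] twist -0.04
```

```bash
python3 -m jog '[-0.38,-0.1,0,0, -0.76,-0.2,0,0, -1.14,-0.3,0,0, -1.52,-0.4,0,0, -1.9,-0.5,0,0, -2.28,-0.6,0,0, -2.66,-0.7,0,0, -3.04,-0.8,0,0]'
python3 -m jog '[-0.38,-0.1,0.1,0, -0.73,-0.19,0.3,0, -1.03,-0.27,0.6,0, -1.28,-0.34,0.9,0, -1.48,-0.39,1.1,0, -1.63,-0.43,1.2,0, -1.7,-0.45,1.2,0, -1.7,-0.45,1.2,0]'
python3 - <<'E'
from rig import eyes;import cv2,numpy as np
c=eyes.camera("side");np.savez("pics/s3.npz",**c);d=eyes.camera("top");np.savez("pics/t3.npz",**d)
f=lambda i,x,y,w,h,k:cv2.resize(i[y:y+h,x:x+w],(w*k,h*k),interpolation=cv2.INTER_CUBIC)
cv2.imwrite("pics/s3.png",np.hstack([f(c["color"],150,120,130,190,3),f(d["color"],110,120,130,190,3)]))
E
python3 g.py 0.4872 0.0690 0.1665 -78.2
```

```text
clock: 7.78
position: [0.4861, -0.0261, 0.2678]
eef_rot: [0.001, 0.776, -0.631, -0.001]
wrist_force: [0.6, -0.3, -1.3]
grip_width: 0.154
clock: 8.45
position: [0.4909, 0.0434, 0.221]
eef_rot: [0.0, 0.776, -0.63, 0.0]
wrist_force: [-0.6, -0.8, -1.6]
grip_width: 0.156
t 8.55 p [0.4911 0.0429 0.2216] h -78.21 zax [ 0.001  0.    -1.   ] F [ 0.9 -0.7 -1.2] grip 0.158 q [ 0.42  0.16 -0.31  0.   -1.1  -0.21]
units [-0.659 -0.035  1.377] twist -0.01
```

View pics/s3.png

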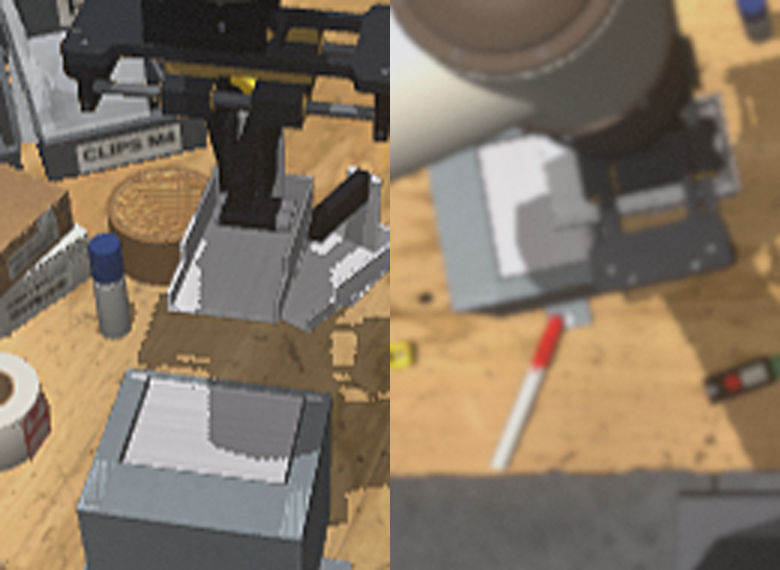

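The tray is level in front of the box. Its lip runs from (172,308) to (278,320) in the crop and the flap is shut. I'll measure the lip in the box's frame.

```bash
cat >> h.py <<'E'
C=np.array([.467,.166,0]);A=np.radians(101.8);B=np.array([[np.cos(A),np.sin(A),0],[-np.sin(A),np.cos(A),0],[0,0,1]])
def box(P): return (np.asarray(P)-C)@B.T*1000
E
python3 - <<'E'
from h import *
c=load("s3");X=box(cloud(c)); p=box([.4911,.0429,.2216]);print("tcp",p)
m=np.zeros((384,512),bool);m[190:232,200:250]=1
t=m&(X[...,2]>150)&(X[...,2]<215)&(X[...,0]>-90)
Y=X[t];print(len(Y));
o=Y[Y[:,0]>np.percentile(Y[:,0],85)];print("lip x",np.percentile(Y[:,0],[90,97,99.5]).round(1),"z",np.median(o[:,2]),"y range",np.percentile(o[:,1],[1,50,99]).round(1))
# floor plane slope
f=Y[(abs(Y[:,1])<20)];k=np.polyfit(f[:,0],f[:,2],1);print("slope deg",np.degrees(np.arctan(k[0])),"z at lip",np.polyval(k,np.percentile(Y[:,0],99.5)))
E
```

```text
tcp [-125.42693041    1.58275991  221.6       ]
709
lip x [-43.5 -41.8 -40.8] z 188.5632238615119 y range [-29.3   2.8  34.8]
slope deg 8.741956022504395 z at lip 188.68769181899884
```

```bash
python3 -m jog '[-0.06,0,0.1,0, -0.16,-0.02,0.3,0, -0.28,-0.04,0.6,0, -0.42,-0.05,0.9,0, -0.56,-0.05,1.15,0, -0.67,-0.05,1.3,0, -0.74,-0.05,1.38,0, -0.76,-0.05,1.38,0]'
python3 -m jog '[0,0,0,0,0,0,0,0]' - 14
python3 g.py 0.4820 0.0940 0.1665 -78.2
python3 -m jog '[-0.06,0,0,0, -0.12,0,0,0, -0.18,0,0,0, -0.24,0,0,0, -0.3,0,0,0, -0.36,0,0,0]'
python3 -m jog '[-0.05,0,0,0, -0.1,0,0,0, -0.15,0,0,0, -0.15,0,0,0, -0.15,0,0,0]'
python3 - <<'E'
from h import *;from g import st;from rig import eyes
s,p,r=st();print("tcp box",box(p).round(1),"F",s["wrist_force"],"T",s["torque"])
c=eyes.camera("side");np.savez("pics/s4.npz",**c)
X=box(cloud(c));lx=box(p)[0]+83
m=np.zeros((384,512),bool);m[170:290,170:260]=1
t=m&(X[...,2]>122)&(X[...,2]<180)&(X[...,0]>lx-55)&(X[...,0]<lx+5)&(abs(X[...,1])<20)&(c["color"].max(-1)>90)
Y=X[t];k=np.polyfit(Y[:,0],Y[:,2],1);print(len(Y),"slope",np.degrees(np.arctan(k[0])),"lip x",np.percentile(Y[:,0],99),"z",np.polyval(k,np.percentile(Y[:,0],99)))
cv2.imwrite("pics/s4.png",cv2.resize(c["color"][140:310,150:290],None,fx=3.5,fy=3.5,interpolation=cv2.INTER_CUBIC))
E
```

```text
clock: 9.22
position: [0.4861, 0.0733, 0.165]
eef_rot: [0.001, 0.776, -0.631, -0.0]
wrist_force: [0.2, -0.5, -1.6]
grip_width: 0.158
clock: 9.38
position: [0.487, 0.0733, 0.1664]
eef_rot: [-0.001, 0.776, -0.631, 0.0]
wrist_force: [-0.8, 0.5, -2.5]
grip_width: 0.162
t 9.38 p [0.487  0.0733 0.1664] h -78.21 zax [ 0.001  0.    -1.   ] F [-0.8  0.5 -2.5] grip 0.162 q [ 0.48  0.21 -0.39  0.   -0.96 -0.27]
units [-0.533  0.017 -0.004] twist -0.01
clock: 9.88
position: [0.4836, 0.0871, 0.166]
eef_rot: [0.0, 0.776, -0.631, 0.0]
wrist_force: [-0.3, -3.5, 0.4]
grip_width: 0.16
clock: 10.3
position: [0.4824, 0.0931, 0.1659]
eef_rot: [-0.0, 0.776, -0.631, 0.0]
wrist_force: [0.1, -3.7, 0.8]
grip_width: 0.159
tcp box [-74.5  -0.2 165.9] F [ 0.09033571 -3.72700607  0.77054786] T [-1.04496372 -0.23522674 -0.03909621]
432 slope 1.4861735438223491 lip x 3.0175630185253306 z 124.76570884172045
```

View pics/s4.png

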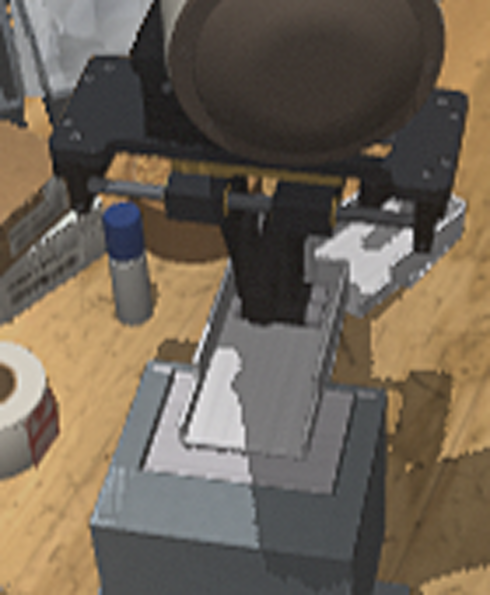

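The tray has hooked on the rim and tilted about 7° (floor slope now 1.5°) with the cells still in. The lip is over the flap at about (245,450) in the crop. Now a brisk forward push takes it to about 42°, then I'll tighten the grip.

```bash
python3 -m jog '[-0.2,0,-0.03,0, -0.5,0,-0.06,0, -0.8,0,-0.05,0, -1.02,0,-0.03,0, -1.02,0,-0.02,0, -1.02,0,-0.02,0]'
python3 -m jog '[0,0,0,0,0,0,0,0,0,0,0,0,0,0,0,0,0,0,0,0,0,0,0,0]' - 60
python3 - <<'E'
from h import *;from g import st;from rig import eyes
s,p,r=st();print("tcp box",box(p).round(1),"F",np.round(s["wrist_force"],1),"T",np.round(s["torque"],2))
c=eyes.camera("side");np.savez("pics/s5.npz",**c)
cv2.imwrite("pics/s5.png",cv2.resize(c["color"][120:310,150:290],None,fx=3.1,fy=3.1,interpolation=cv2.INTER_CUBIC))
E
```

```text
clock: 10.85
position: [0.474, 0.1342, 0.1667]
eef_rot: [-0.001, 0.776, -0.63, -0.0]
wrist_force: [-0.3, 0.3, 2.5]
grip_width: 0.158
clock: 11.35
position: [0.4742, 0.1333, 0.1664]
eef_rot: [-0.0, 0.776, -0.631, -0.0]
wrist_force: [0.4, 1.5, 0.1]
grip_width: 0.154
tcp box [-33.5  -0.4 166.4] F [0.4 1.5 0.1] T [0.78 0.04 0.01]
```

View pics/s5.png

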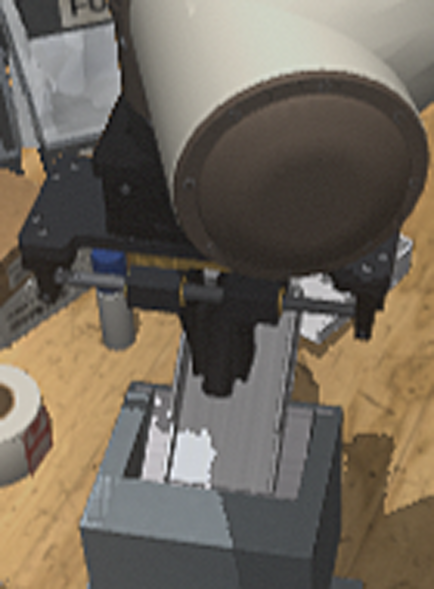

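The tray is tipped with its lip deep in the opening, the flap is open, and no cells show on the visible floor. I'll hold a little longer, measure the tilt, and check for leftover cells with the wrist view.

```bash
python3 -m jog '[0,0,0,0,0,0,0,0,0,0,0,0,0,0,0,0,0,0,0,0,0,0,0,0]'
python3 - <<'E'
from h import *;from rig import eyes
c=load("s5");X=box(cloud(c));k=c["color"].max(-1)
t=np.zeros((384,512),bool);t[244:276,205:238]=1
t&=(abs(X[...,1])<24)&(X[...,0]<0)&(k>90);Y=X[t];p=np.polyfit(Y[:,0],Y[:,2],1);e=Y[:,2]-np.polyval(p,Y[:,0])
print(len(Y),"slope",np.degrees(np.arctan(p[0])),"std",e.std(),"x",np.percentile(Y[:,0],[1,99]),"z",np.percentile(Y[:,2],[1,99]))
w=eyes.camera("wrist");d=eyes.camera("side");np.savez("pics/s6.npz",**d)
f=lambda i,x,y,w,h,q:cv2.resize(i[y:y+h,x:x+w],(w*q,h*q),interpolation=cv2.INTER_CUBIC)
cv2.imwrite("pics/w6.png",f(w["color"],170,90,190,160,4))
E
```

```text
clock: 11.9
position: [0.4741, 0.1331, 0.1666]
eef_rot: [-0.0, 0.776, -0.631, 0.0]
wrist_force: [0.4, 2.1, 0.6]
grip_width: 0.156
797 slope -29.005827362499804 std 6.440763280146912 x [-55.27063234  -4.02803263] z [ 94.18881866 126.58518927]
```

View pics/w6.png

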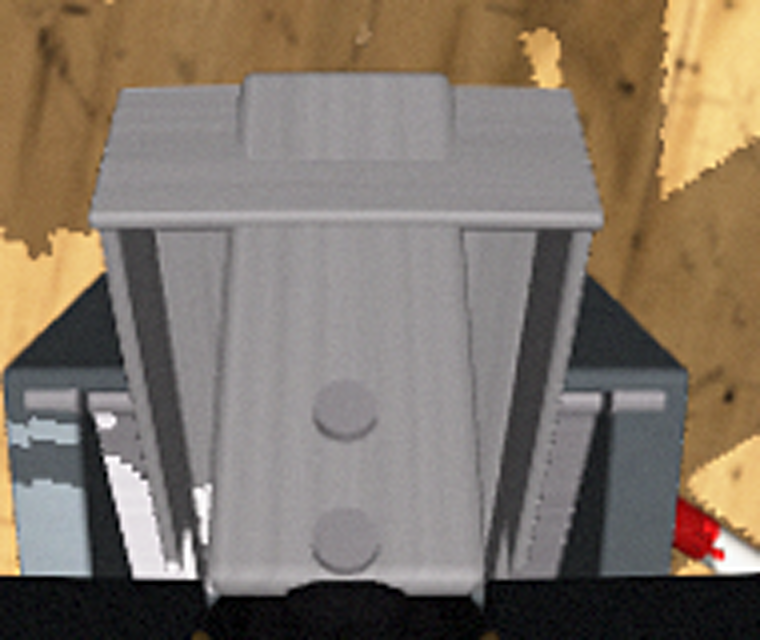

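The wrist view looks along the tipped tray from behind. The floor on either side of the grip post, at (195,350) and (500,350), is bare, so no cells are left there. Now I'll lift straight out and work out a free spot beside the box.

```bash
python3 -m jog '[0,0,-0.1,0, 0,0,-0.3,0, 0,0,-0.55,0, 0,0,-0.85,0, 0,0,-1.2,0, 0,0,-1.6,0, 0,0,-1.9,0, 0,0,-2,0]'
python3 -m jog '[0.2,0,-0.3,0, 0.5,0,-0.6,0, 1,0,-0.8,0, 1.5,0,-0.8,0, 2,0,-0.8,0, 2.4,0,-0.8,0, 2.6,0,-0.8,0, 2.6,0,-0.8,0]'
python3 - <<'E'
from h import *;from g import st;from rig import eyes
s,p,r=st();print("tcp",p,"box",box(p).round(1),s["clock"])
c=eyes.camera("side");np.savez("pics/s7.npz",**c)
cv2.imwrite("pics/s7.png",cv2.resize(c["color"][100:310,150:330],None,fx=2.8,fy=2.8,interpolation=cv2.INTER_CUBIC))
# occupancy from the first views
G=np.zeros((700,1000),np.float32) # x 0.2..0.9, y -0.5..0.5 mm
for n in("top0","side0"):
    X=cloud(load(n));X=X[np.isfinite(X[...,0])&(X[...,2]>.006)]
    i=((X[:,0]-.2)*1000).astype(int);j=((X[:,1]+.5)*1000).astype(int);k=(i>=0)&(i<700)&(j>=0)&(j<1000);np.maximum.at(G,(i[k],j[k]),X[k,2])
G[(320-200 if 0 else 0):110]=1 # bench edge side
def dist(h): 
    m=cv2.morphologyEx((G>h).astype(np.uint8),cv2.MORPH_CLOSE,np.ones((7,7),np.uint8));return cv2.distanceTransform(1-m,cv2.DIST_L2,5)
D={h:dist(h) for h in(.006,.05,.1)}
def clr(cx,cy,hd,parts):
    t=np.array([np.cos(hd),np.sin(hd)]);n=np.array([-t[1],t[0]]);o=999
    for x0,x1,w,h in parts:
        a,b=np.meshgrid(np.linspace(x0,x1,9),np.linspace(-w,w,9));q=np.array([cx,cy])+(a.reshape(-1,1)*t+b.reshape(-1,1)*n)*.001
        i=((q[:,0]-.2)*1000).astype(int);j=((q[:,1]+.5)*1000).astype(int)
        if i.min()<0 or i.max()>699 or j.min()<0 or j.max()>999:return -1
        o=min(o,D[h][i,j].min())
    return o
# relative to the pinch (tray x -18)
parts=[(-39,83,33,.006),(-20,20,62,.05),(-40,40,97,.1)]
R=[]
for hd in range(60,181,10):
  for x in np.arange(.36,.66,.01):
    for y in np.arange(-.15,.45,.01):
      if .38<np.hypot(x,y)<.8: R.append((clr(x,y,np.radians(hd),parts),hd,x.round(3),y.round(3),np.hypot(x-.467,y-.166).round(3)))
R.sort(key=lambda r:-r[0]);print([r for r in R if r[4]<.2][:8]);print([r for r in R if r[4]<.27 and 90<=r[1]<=120][:4])
E
```

```text
clock: 12.67
position: [0.4748, 0.133, 0.2494]
eef_rot: [-0.002, 0.776, -0.631, 0.001]
wrist_force: [0.2, -0.2, -0.6]
grip_width: 0.159
clock: 13.33
position: [0.495, 0.0299, 0.2783]
eef_rot: [0.001, 0.775, -0.632, -0.0]
wrist_force: [0.1, 0.1, -1.0]
grip_width: 0.154
tcp [0.49499511 0.0298963  0.27833192] box [-139.     0.4  278.3] 13.3333
[(np.float32(21.0), 150, np.float64(0.55), np.float64(0.02), np.float64(0.168)), (np.float32(19.378298), 150, np.float64(0.55), np.float64(0.01), np.float64(0.177)), (np.float32(18.0), 80, np.float64(0.43), np.float64(-0.01), np.float64(0.18)), (np.float32(17.575197), 140, np.float64(0.55), np.float64(0.02), np.float64(0.168)), (np.float32(16.378298), 60, np.float64(0.44), np.float64(0.0), np.float64(0.168)), (np.float32(16.0), 60, np.float64(0.43), np.float64(-0.02), np.float64(0.19)), (np.float32(16.0), 60, np.float64(0.43), np.float64(-0.01), np.float64(0.18)), (np.float32(16.0), 70, np.float64(0.43), np.float64(-0.03), np.float64(0.199))]
[(np.float32(15.0), 90, np.float64(0.43), np.float64(0.0), np.float64(0.17)), (np.float32(14.181398), 110, np.float64(0.54), np.float64(0.02), np.float64(0.163)), (np.float32(14.181398), 120, np.float64(0.55), np.float64(0.02), np.float64(0.168)), (np.float32(14.0), 90, np.float64(0.42), np.float64(-0.04), np.float64(0.211))]
```

View pics/s7.png

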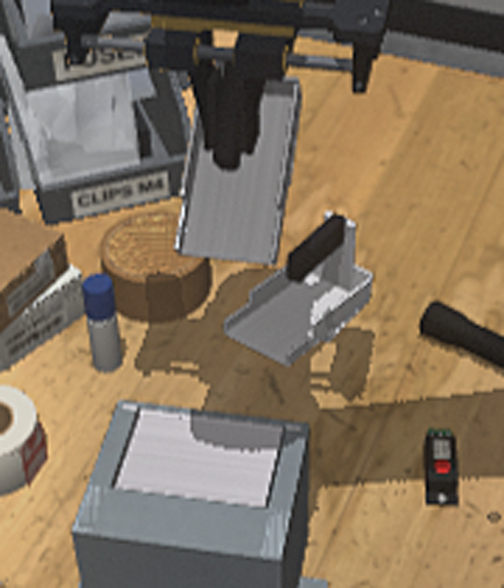

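The tray is empty and still tipped, and the flap at (200,455) is shut. No cells lie on the bench apart from the unrelated one. I'll put the tray at about (0.55, 0.02), heading 150°, which leaves about 20 mm clearance. The tip-back comes from letting the lip touch and dragging the tray backward with a light grip.

```bash
python3 -m jog '[-0.05,-0.05,0,-6.5, -0.1,-0.1,0.1,-13, -0.15,-0.15,0.3,-19.5, -0.2,-0.2,0.5,-26, -0.25,-0.25,0.8,-32.5, -0.3,-0.3,1.1,-39, -0.31,-0.37,1.3,-45.5, -0.31,-0.37,1.4,-48.2]'
python3 -m jog '[0,0,0.4,0, 0,0,0.9,0, 0,0,1.5,0, 0,0,2.1,0, 0,0,2.6,0, 0,0,2.9,0, 0,0,3.1,0, 0,0,3.1,0]'
python3 g.py 0.507 0.045 0.074 -30
```

```text
clock: 14.05
position: [0.5066, 0.0475, 0.221]
eef_rot: [0.001, 0.967, -0.256, -0.001]
wrist_force: [-0.3, 0.9, -1.0]
grip_width: 0.156
clock: 14.72
position: [0.5061, 0.0468, 0.0969]
eef_rot: [0.001, 0.966, -0.259, -0.002]
wrist_force: [0.3, -1.3, -0.8]
grip_width: 0.154
t 14.72 p [0.5061 0.0468 0.0969] h -29.96 zax [-0.004 -0.001 -1.   ] F [ 0.3 -1.3 -0.8] grip 0.154 q [ 0.41  0.32 -0.44 -0.   -0.81  0.64]
units [0.043 0.026 0.573] twist 0.04
```

```bash
python3 -m jog '[0,0,0.2,0, 0,0,0.4,0, 0.1,0,0.55,0, 0.25,0,0.65,0, 0.4,0,0.72,0, 0.55,0,0.8,0, 0.7,0,0.87,0, 0.85,0,0.94,0]' - 7
python3 g.py 0.55 0.02 0.054 -30
python3 -m jog '[0.1,0,0.03,0, 0.2,0,0.06,0, 0.3,0,0.09,0, 0.4,0,0.12,0, 0.4,0,0.12,0]'
python3 - <<'E'
from h import *;from g import st;from rig import eyes
s,p,r=st();print("tcp",p,s["wrist_force"],s["torque"])
c=eyes.camera("side");d=eyes.camera("top");np.savez("pics/s8.npz",**c)
f=lambda i,x,y,w,h,k:cv2.resize(i[y:y+h,x:x+w],(w*k,h*k),interpolation=cv2.INTER_CUBIC)
cv2.imwrite("pics/s8.png",np.hstack([f(c["color"],170,140,130,150,3),f(d["color"],140,90,130,150,3)]))
E
```

```text
clock: 15.38
position: [0.5374, 0.029, 0.0607]
eef_rot: [-0.0, 0.966, -0.259, 0.0]
wrist_force: [-0.4, 0.8, -0.6]
grip_width: 0.157
t 15.38 p [0.5374 0.029  0.0607] h -30.04 zax [ 0.  0. -1.] F [-0.4  0.8 -0.6] grip 0.157 q [ 0.36  0.42 -0.41 -0.   -0.74  0.69]
units [0.385 0.037 0.167] twist -0.04
clock: 15.8
position: [0.5517, 0.0209, 0.0567]
eef_rot: [0.0, 0.966, -0.259, 0.001]
wrist_force: [0.2, -1.8, 2.2]
grip_width: 0.158
tcp [0.55166294 0.02090711 0.05672627] [ 0.19792323 -1.83771096  2.17971704] [-0.65854034 -0.09450047  0.01119671]
```

View pics/s8.png

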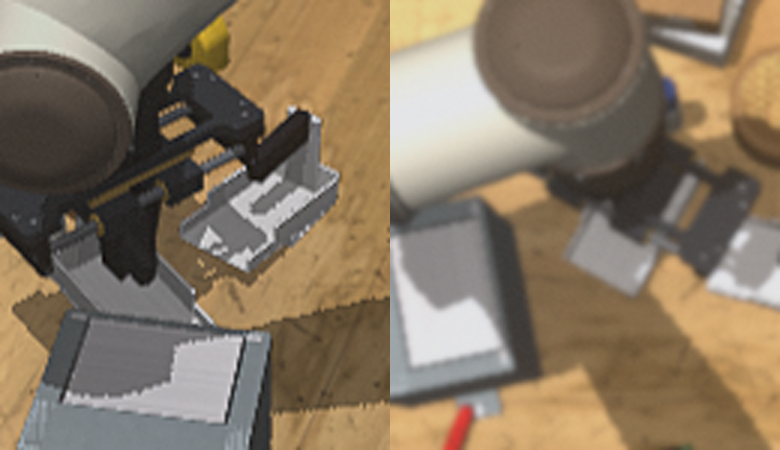

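The tray is down beside the box with its lip at (210,325) in the left crop, clear of the box. I'll lower a little further with a small back-drag and measure the floor's slope.

```bash
python3 -m jog '[0.05,0,0.03,0, 0.1,0,0.06,0, 0.15,0,0.09,0, 0.2,0,0.12,0, 0.2,0,0.12,0]'
cat > sl.py <<'E'
from h import *;from g import st;from rig import eyes
s,p,r=st();print("tcp",p.round(4),np.round(s["wrist_force"],1))
M=r.as_matrix();tx=-M[:,0];ty=M[:,1]
for n in("side","top"):
    c=eyes.camera(n);X=cloud(c)-[p[0],p[1],0];a=X@tx*1000;b=X@ty*1000;z=X[...,2]*1000
    k=(c["color"].max(-1)>80)&(abs(b)<24)&(a>25)&(a<80)&(z<60)&(z>4);q=np.polyfit(a[k],z[k],1)
    print(n,k.sum(),"floor slope",np.degrees(np.arctan(q[0])).round(2),"z at lip",np.polyval(q,82).round(1),"resid",(z[k]-np.polyval(q,a[k])).std().round(1))
E
python3 sl.py
```

```text
clock: 16.32
position: [0.559, 0.017, 0.053]
eef_rot: [-0.0, 0.966, -0.258, 0.002]
wrist_force: [1.3, -3.3, 7.4]
grip_width: 0.161
tcp [0.559 0.017 0.053] [ 1.3 -3.3  7.4]
side 57 floor slope -11.82 z at lip 3.8 resid 7.9
top 362 floor slope 2.29 z at lip 16.2 resid 1.6
```

```bash
python3 -m jog '[0.05,0,0,0, 0.1,0,0,0, 0.15,0,0.02,0, 0.2,0,0.02,0, 0.2,0,0.02,0]' - 3
python3 sl.py
python3 -m jog '[0,0,0,0,0,0,0,0,0,0,0,0,0,0,0,0,0,0,0,0,0,0,0,0,0,0,0,0]' 150
python3 sl.py
```

```text
clock: 16.83
position: [0.5648, 0.0135, 0.0503]
eef_rot: [-0.0, 0.966, -0.259, 0.0]
wrist_force: [0.5, -0.4, 2.2]
grip_width: 0.163
tcp [0.5648 0.0135 0.0503] [ 0.5 -0.4  2.2]
side 95 floor slope -0.04 z at lip 15.6 resid 7.5
top 396 floor slope 8.24 z at lip 23.0 resid 2.1
clock: 17.52
position: [0.5643, 0.0134, 0.0505]
eef_rot: [0.0, 0.966, -0.259, -0.0]
wrist_force: [0.7, 0.4, -0.9]
grip_width: 0.408
tcp [0.5643 0.0134 0.0505] [ 0.7  0.4 -0.9]
side 94 floor slope 6.68 z at lip 20.3 resid 4.7
top 390 floor slope 9.38 z at lip 24.1 resid 1.6
```

The floor slope is about 9°, so the tray is standing flat. I'll retreat upward and take a last look.

```bash
python3 -m jog '[0,0,-0.15,0, 0,0,-0.5,0, 0,0,-1,0, 0,0,-1.6,0, 0,0,-2.3,0, 0,0,-3,0, 0,0,-3.6,0, 0,0,-4,0]'
python3 -m jog '[0.5,0.5,-0.1,0, 1,1.2,-0.2,0, 1,2,-0.2,0, 1,2.8,-0.2,0, 1,3.6,-0.2,0, 1,4.2,-0.2,0, 1,4.5,-0.2,0, 1,4.5,-0.2,0]'
python3 - <<'E'
from h import *;from g import st;from rig import eyes
s,p,r=st();print("tcp",p.round(3),s["clock"])
c=eyes.camera("side");d=eyes.camera("top");np.savez("pics/s9.npz",**c);np.savez("pics/t9.npz",**d)
f=lambda i,x,y,w,h,k:cv2.resize(i[y:y+h,x:x+w],(w*k,h*k),interpolation=cv2.INTER_CUBIC)
cv2.imwrite("pics/f9.png",np.hstack([f(c["color"],160,140,130,190,3),f(d["color"],110,80,130,190,3)]))
for n,x in(("side",c),("top",d)):
    X=box(cloud(x));m=(abs(X[...,1])<46)&(X[...,0]>-46)&(X[...,0]<15)&(X[...,2]>60)&(X[...,2]<140);print(n,"flap z pct",np.percentile(X[m][:,2],[1,50,99]).round(1))
E
```

```text
clock: 18.28
position: [0.5653, 0.0134, 0.2143]
eef_rot: [-0.001, 0.966, -0.259, 0.002]
wrist_force: [1.1, 0.2, -0.1]
grip_width: 0.412
clock: 18.95
position: [0.5078, -0.1641, 0.2192]
eef_rot: [-0.0, 0.966, -0.26, 0.0]
wrist_force: [0.2, -0.1, -0.1]
grip_width: 0.414
tcp [ 0.508 -0.164  0.219] 18.95
side flap z pct [114.2 116.9 119.6]
top flap z pct [115.9 118.9 122.4]
```

View pics/f9.png

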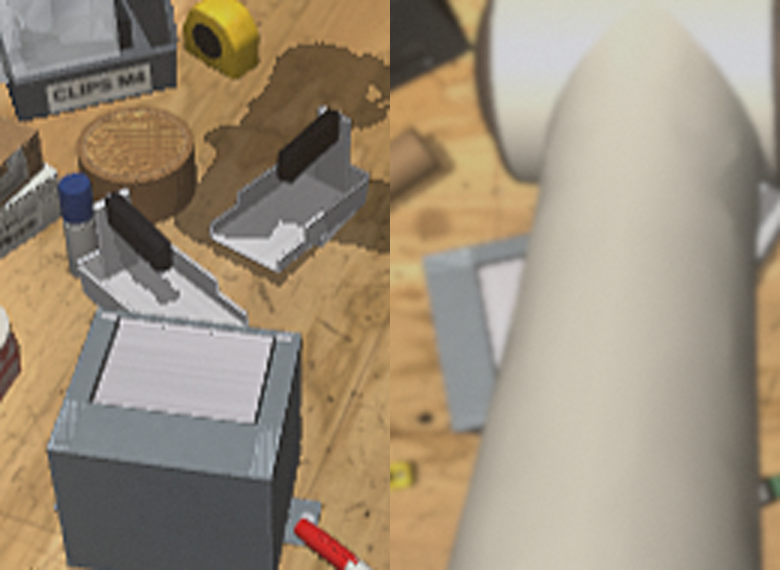

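The tray stands upright and empty beside the box, with its bar at (140,230). The flap at (185,365) is shut, the other tray hasn't been disturbed, and the robot is clear of everything. Handing in.

```bash
python3 -c "
from rig import env
print(env.finish_job())"
```

```text
the job is handed in; nothing more can be done
None
```

Both cells appear to be in the box. The empty tray stands upright on the bench beside it with the flap sprung shut, and the job was handed in at about 19 s. I never saw the cells inside the box; I infer it because the tipped tray looked empty and no cells showed on the bench around it.

- **How I poured it:** the move command cannot tilt the tool. I held the bar lightly (14 N), hooked the step under the tray on the box's −x rim and pushed forward, so the tray pivoted nose down in the fingers. The lip pressed the flap open and the cells rolled out.
- **Putting it down:** I lifted the tray out, let the lip touch the bench and dragged it back under a very light grip until it stood flat.
- **Final checks:** the top camera gave a floor slope of 9.4°, against 9° for a level tray. The flap is flush, with a median height of 119 mm in the top view and 117 mm in the side view, which reads about 2 mm low.
- **Checks that were poor or disagreed:**
    - The pour-angle fit was noisy: it gave a floor slope of 29° with a 6 mm scatter, so I judged the pour angle from the tool path and the pictures.
    - The side camera's slope for the placed tray was also noisy (6.7°), so I relied on the top view and the last picture.
- **Forces:** the readings I took stayed below about 8 N at the wrist.

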